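Close the filter strap and hold the cover over its threaded holes

TASK

Close up the gas-filter housing: swing the steel strap inside it down over the cartridge until its tip snaps into the catch, then take the cover plate by its handle and hold it level, hovering about a centimetre above the housing's flange with every hole of the plate centred over its threaded hole, tapered end over tapered end, so that a colleague can start the thumb screws. The gasket is fresh, so the plate must never touch the housing; leave the other things on the bench where they are, and finish while still holding the plate there - it is not put down or let go.

Things in the scene. Friction and masses are not known exactly. Their poses are not given: they have to be found in the camera images.
- housing: open gas-filter housing, fixed to the worktop: grey cast box with a flat metal flange on top, 60 mm high; flange 136 mm (x) by 190 mm (y), tapering to 100 mm wide at its -y end. Opening 92 (x) by 128 mm (y), ringed by a 1 mm proud gasket; white cartridge inside. Hose barbs 28 mm up reach 110 mm out along +y and -y. Origin: centre of the underside, z up
- latch (a joint): steel strap inside the housing, hinged at its +x wall about its y axis. 0 = shut, level, tip (76 mm out, towards -x) under the sprung catch; grows as it swings up: 1.57 upright, stop 1.75, starts 1.0 to 1.6. Stays at any angle (about 1 N at the pad moves it). Below 0.12 rad the tip meets the catch; about 5 N down on the pad snaps it past, then it stays at 0 to 0.02 rad
- latch_hinge (a point): hinge axis of the strap, at the middle of its width: 38 mm towards +x from the housing's middle, 50 mm above its underside; axes as the housing's
- latch_pad (a point): centre of the face of the round black thumb pad (24 mm across) on the strap (17 mm wide, 4 mm thick), 46 mm from the hinge axis along the strap and 6 mm out from its middle plane; moves with the strap. z axis out of the pad's face (up when shut, towards the housing's +x when upright), -x axis along the strap to its tip. Shut, it lies 4 mm below the flange top
- cover_handle (a point): loose aluminium cover plate (about 0.36 kg), given at the centre of its handle bar, 42 mm above the plate's underside. Plate 5 mm thick, outline as the flange (136 by 190 mm, tapered at its -y end), starts flat on the worktop, yaw within 0.95 rad of the housing's. Bar 12 mm wide (x), 12 high, 84 long (y), over the plate's middle, on two posts 68 mm apart; 31 mm free below it
- cover_hole0 (a point): centre of a 14 mm hole through the cover plate, at its underside: the square end (+y end), -x side, x and y (-52, 79) mm from the plate's middle; goes with thread0
- cover_hole1 (a point): centre of a 14 mm hole through the cover plate, at its underside: the square end (+y end), +x side, x and y (52, 79) mm from the plate's middle; goes with thread1
- cover_hole2 (a point): centre of a 14 mm hole through the cover plate, at its underside: the tapered end (-y end), -x side, x and y (-34, -79) mm from the plate's middle; goes with thread2
- cover_hole3 (a point): centre of a 14 mm hole through the cover plate, at its underside: the tapered end (-y end), +x side, x and y (34, -79) mm from the plate's middle; goes with thread3
- thread0 (a point): mouth of a 6 mm threaded hole in the flat top of the housing's flange: the square end (+y end), -x side, x and y (-52, 79) mm from the housing's middle, 60 mm above its underside
- thread1 (a point): mouth of a 6 mm threaded hole in the flat top of the housing's flange: the square end (+y end), +x side, x and y (52, 79) mm from the housing's middle, 60 mm above its underside
- thread2 (a point): mouth of a 6 mm threaded hole in the flat top of the housing's flange: the tapered end (-y end), -x side, x and y (-34, -79) mm from the housing's middle, 60 mm above its underside
- thread3 (a point): mouth of a 6 mm threaded hole in the flat top of the housing's flange: the tapered end (-y end), +x side, x and y (34, -79) mm from the housing's middle, 60 mm above its underside
- tweezers: steel forceps, 131 x 25 x 9 mm, lying on the worktop; bystander; origin at the centre of its underside
- beaker: glass beaker 60 mm wide, 67 mm high; bystander; origin at the centre of its underside
- vial: small vial 25 mm wide, 47 mm high; bystander; origin at the centre of its underside
- vial_cap: white screw cap 34 mm wide, 15 mm high; bystander; origin at the centre of its underside
- tape_roll: roll of label tape 68 mm wide, 18 mm high; bystander; origin at the centre of its underside

How it is judged:
On the way, in this order (a step that is already met when the one before it is completed fails the run):
1. the strap is swung down and snapped into its catch (value of joint latch below 0.045 rad), for 0.2 s.
2. the cover plate is lifted off the worktop in the gripper, the strap still shut (value of joint latch below 0.045 rad and contact force between the fingers and cover above 0.5 N and height (world z) of cover_handle above 0.075 m), for 0.2 s.
At the end, for the whole second after the job is handed in: Strap in its catch (under 0.045 rad); the plate at rest, held by the gripper alone and touching nothing of the housing; its underside 3 to 20 mm above the flange at all four holes, each hole's centre within 4 mm horizontally of its own threaded hole; the program finishes still holding it (value of joint latch below 0.045 rad and contact force between the fingers and cover above 0.5 N and contact force between cover and housing below 0.05 N and linear speed of cover below 0.02 m/s and horizontal distance between cover_hole0 and thread0 below 0.004 m and z of cover_hole0 in the frame of thread0 between 0.003 and 0.02 m and horizontal distance between cover_hole1 and thread1 below 0.004 m and z of cover_hole1 in the frame of thread1 between 0.003 and 0.02 m and horizontal distance between cover_hole2 and thread2 below 0.004 m and z of cover_hole2 in the frame of thread2 between 0.003 and 0.02 m and horizontal distance between cover_hole3 and thread3 below 0.004 m and z of cover_hole3 in the frame of thread3 between 0.003 and 0.02 m); the arm keeps its last pose, push and grip.
It fails at once if the cover plate touches the housing or its strap (contact force between cover and housing above 0.3 N).
It fails at once if a bystander is shifted by more than 3 cm (distance of any of tweezers, beaker, vial, vial_cap, tape_roll from where it was at the start of the episode above 0.03 m).
It also fails if it takes over 53 s, if anything falls off the work surface, if the arm or the gripper's body presses on something with over 40 N, if the wrist force passes 120 N, or if a joint passes its speed limit or range.

ROBOT

A 7-joint arm with a two-finger parallel gripper is mounted at the origin on a cart in front of the work surface, level with it; the furniture and walls round the work are solid. World frame = base frame: x ahead of the robot, y to its left, z up, the work surface at z = 0. Lengths are in m, angles in rad, forces in N, time in s.
With the tool pointing down it reaches from about 0.4 to 0.85 m from the base axis. Payload 6.9 kg.
Tool frame: the origin (TCP) lies midway between the tips of the shut fingers; the grasp point (between the pads) lies behind it (ctrl.pinch_z is the z of the grasp point in the tool frame, in m); z points along the fingers, y is the line along which they close (so a half turn about z gives the same grasp; the last joint's range is limited). The gripper opens to 85 mm and grips with 20 to 120 N. Pads are 22 mm wide; open, the fingers measure 114 mm over their backs; the gripper's body (76 mm by 85 mm) begins 54 mm behind the grasp point. The pads swing forward as they close: fully open they stand 13 mm farther back than shut.
Start: joints at [-1.163, 0.507, -0.238, 1.5, 0.126, 1.149, -0.155], TCP at [0.186, 0.597, 0.231] pointing down, gripper open.
Joint ranges: [-3.08, 3.08], [-0.24, 2.05], [-1.43, 1.35], [0, 2.5], [-1.52, 4.66], [0.17, 1.96], [-2.89, 2.89]. Speed limits (rad/s): [2.39, 2.39, 3.14, 3.14, 3.14, 3.14, 3.14].

INTERFACE

Orientations are given as a unit quaternion [w, x, y, z].
In Python, from station import ctrl, get_state, vision, ticket, models gives the robot as it stands. Calls block until the motion is done:
- ctrl.movep(position, orientation): joint-space move of the TCP to a pose.
- ctrl.movel(position, frame=None, max_speed=0.15): straight line of the TCP; frame=None keeps the orientation; max_speed is the mean speed in m/s.
- ctrl.set_joints(angles): joint-space move.
- ctrl.ungrasp() and ctrl.close_gripper(force=None): open the fingers fully, or close them until they stop; force is the grip in N (None keeps the last).
- ctrl.pause(seconds).
- ctrl.ik(position, orientation): joint angles nearest the present ones, or None.
- get_state(): the state.
- vision.grab_frame(name): name is "scene" or "top" or "wrist"; returns (picture, depth): 420x560x3 uint8, blue, green, red; 420x560 float32, m along the optical axis (not along the pixel's ray), 0 where there is no reading.
- vision.camera_info(name): a dict with "mtx" (3x3 intrinsics, pixels), "R" (3x3) and "t" (3): a world point X has camera coordinates R X + t; the wrist camera has in their place "hand_eye" (4x4, takes a point from camera to tool coordinates, whose origin is the TCP and whose axes are the flange's). Camera axes: x right, y down, z forward; pixel columns grow to the right and rows downward; lengths in m; the calibration is good to about 2 mm. A picture is of the moment at which its call begins: read the wrist's pose just before it. camera_info takes no time and is no camera call.
A pose or a line that the arm cannot do raises ctrl.Unreachable and nothing moves.
- ticket.close_job(): hands the job in; it is judged then, once.
Trained networks look in the newest picture that a camera, given by its name, has taken for a name from the list of things; names that differ only in an ending like _2 or _b are one class to them, and where a whole thing is asked for, a point or a joint stands for the part that bears it (a point fixed in the world has none). Each returns a list of dicts, best first, with "p" (0 to 1); they miss things now and then, are a little off and sometimes report something else, mostly with a low value. They report only what shows in the picture. A call takes as long as a camera call.
- models.recognise(camera, target): "point" ([column, row] in pixels, amid what is visible of it).
- models.masks_of(camera, target): "mask" (420x560 bool, what is visible of it) and "point" ([column, row] in pixels, amid what is visible of it).
The state is a dict: "time": time; "qpos": joint angles; "qd": joint speeds; "tau": joint torques, N m; "tcp_pos": TCP position; "eef_rot": TCP orientation; "contact_force": force on the tool from outside, world axes, zero at the start; "wrist_torque": the same for the moment, N m; "width": finger opening in m; "gripper_force": force on a finger pad.
Only numpy, scipy, OpenCV 4.12 (cv2) and the standard library are available. Lean on these libraries where they do the work, as an engineer would, in place of code of your own. Each camera call takes 0.05 s, during which the arm holds its last target. There are 200 camera calls.

## Working session

There is one attempt and no reset: what is moved stays moved. The work goes in short steps, each a Python script; the robot and the scene stay as the last script left them, time stands still between calls to the robot, and variables do not carry over. Pictures are saved under pics/ and viewed, at most 10 in all, crops included, and the job is handed in when it is done.

```bash
ls; mkdir -p pics; python3 - <<'E'
from station import ctrl,get_state,vision,models
import cv2,numpy as np
s=get_state();print(s['time'],s['eef_rot'],ctrl.pinch_z,s['width'])
for c in('top','scene'):
    im,d=vision.grab_frame(c);cv2.imwrite(f'pics/{c}0.png',im);np.save(f'{c}_d.npy',d);np.save(f'{c}_im.npy',im)
    i=vision.camera_info(c);print(c,i)
    for n in('housing','cover_handle','latch_pad','thread0','thread1','thread2','thread3','cover_hole0','cover_hole1','cover_hole2','cover_hole3'):
        r=models.recognise(c,n)
        out=[]
        for q in r[:4]:
            u,v=map(int,np.round(q['point']));z=d[v,u]
            X=i['R'].T@(z*np.linalg.inv(i['mtx'])@[u,v,1]-i['t'])
            out.append((round(q['p'],2),u,v,X.round(3).tolist()))
        print(n,out)
print(vision.camera_info('wrist'),get_state()['time'])
E
```

```text
pics
0.0 [-1.12925490e-04  1.50332971e-01  9.88635019e-01 -8.85053360e-04] -0.0187 0.08551560529677553
top {'mtx': array([[438.98387123,   0.        , 277.70602263],
       [  0.        , 438.98387123, 213.39902271],
       [  0.        ,   0.        ,   1.        ]]), 'R': array([[ 0.02370265, -0.99968566,  0.00817068],
       [-0.9974766 , -0.0241958 , -0.06674578],
       [ 0.06692249, -0.00656801, -0.99773656]]), 't': array([0.02793129, 0.57283647, 1.07307282])}
housing [(0.75, 212, 256, [0.463, 0.198, 0.043])]
cover_handle []
latch_pad []
thread0 [(0.92, 208, 253, [0.47, 0.208, 0.043])]
thread1 [(0.92, 208, 253, [0.47, 0.208, 0.043])]
thread2 [(0.92, 208, 253, [0.47, 0.208, 0.043])]
thread3 [(0.92, 208, 253, [0.47, 0.208, 0.043])]
cover_hole0 [(0.84, 362, 257, [0.47, -0.164, 0.047])]
cover_hole1 [(0.84, 362, 257, [0.47, -0.164, 0.047])]
cover_hole2 [(0.84, 362, 257, [0.47, -0.164, 0.047])]
cover_hole3 [(0.84, 362, 257, [0.47, -0.164, 0.047])]
scene {'mtx': array([[385.72553042,   0.        , 277.95835655],
       [  0.        , 385.72553042, 212.65196895],
       [  0.        , 
[... 632 characters left out ...]
, -0.18, 0.007])]
cover_hole1 [(0.61, 333, 294, [0.459, -0.18, 0.007])]
cover_hole2 [(0.61, 333, 294, [0.459, -0.18, 0.007])]
cover_hole3 [(0.61, 333, 294, [0.459, -0.18, 0.007])]
{'mtx': array([[347.26657866,   0.        , 274.14035588],
       [  0.        , 347.26657866, 208.79645534],
       [  0.        ,   0.        ,   1.        ]]), 'hand_eye': array([[ 6.00467970e-04, -9.46209220e-01, -3.23554867e-01,
         8.45254098e-02],
       [ 9.99999465e-01,  8.40865645e-04, -6.03196542e-04,
        -3.88783750e-04],
       [ 8.42816301e-04, -3.23554332e-01,  9.46209218e-01,
        -1.42634046e-01],
       [ 0.00000000e+00,  0.00000000e+00,  0.00000000e+00,
         1.00000000e+00]])} 1.2
```

View pics/top0.png

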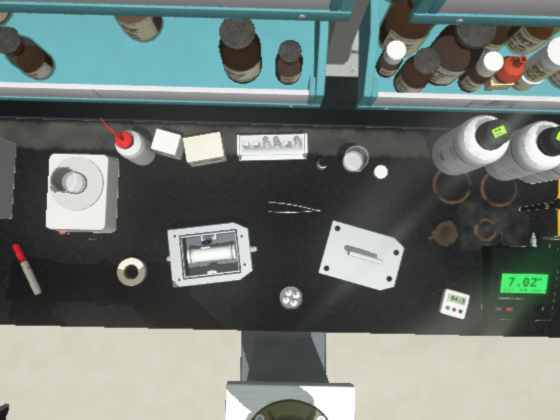

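View pics/scene0.png

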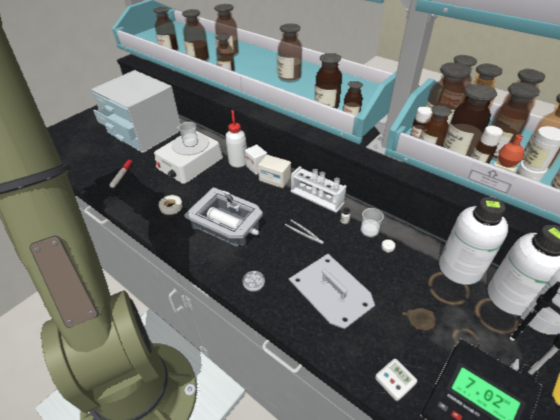

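Top view: the housing is at about (210,254) with its tapered end to the right, and the cover at (362,256), also tapered to the right and yawed. The strap stands up. Tweezers at (293,208), beaker, vial and cap around (355,158), tape roll at (132,271). Next, close wrist views of the cover and then the housing.

```bash
cat > h.py <<'E'
from station import ctrl,get_state,vision,models,ticket
import cv2,numpy as np
from scipy.spatial.transform import Rotation as Ro
def quat(yaw):  # tool down, tool x = Rz(yaw)*(-x)
    q=(Ro.from_euler('z',yaw)*Ro.from_matrix(np.diag([-1.,1,-1]))).as_quat(); return np.r_[q[3],q[:3]]
def mat(q): return Ro.from_quat(np.r_[q[1:],q[0]]).as_matrix()
def wcam():
    s=get_state();i=vision.camera_info('wrist');T=np.eye(4);T[:3,:3]=mat(np.array(s['eef_rot']));T[:3,3]=s['tcp_pos']
    return i['mtx'],T@i['hand_eye']
def onplane(K,C,uv,z):
    r=C[:3,:3]@np.linalg.inv(K)@[uv[0],uv[1],1]; return C[:3,3]+r*(z-C[2,3])/r[2]
def proj(K,C,X):
    p=K@(C[:3,:3].T@(np.asarray(X)-C[:3,3])); return p[:2]/p[2]
E
python3 - <<'E'
from h import *
for k,p in(('hou',[0.455,0.2,0.2]),('cov',[0.46,-0.165,0.17])):
    ctrl.movep(p,quat(0));ctrl.pause(0.3)
    K,C=wcam();im,d=vision.grab_frame('wrist');cv2.imwrite(f'pics/{k}.png',im);np.savez(k,im=im,d=d,K=K,C=C)
    for n in(('thread0','latch','latch_pad') if k=='hou' else('cover_hole0','cover_handle')):
        for q in models.recognise('wrist',n)[:5]:
            u,v=map(int,np.round(q['point']));X=C[:3,:3]@(d[v,u]*np.linalg.inv(K)@[u,v,1])+C[:3,3]
            print(n,round(q['p'],2),u,v,X.round(4))
s=get_state();print(s['time'],s['contact_force'])
E
```

```text
thread0 0.92 279 202 [0.4656 0.2047 0.0446]
latch_pad 0.72 280 254 [0.4844 0.2047 0.1114]
cover_hole0 0.56 266 187 [ 0.4598 -0.172   0.0048]
cover_handle 0.68 265 192 [ 0.4644 -0.1729  0.0054]
5.275 [-0.71320598  0.16155398  0.01897128]
```

View pics/hou.png

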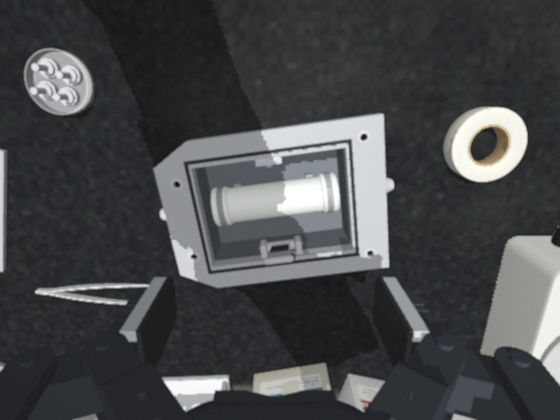

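View pics/cov.png

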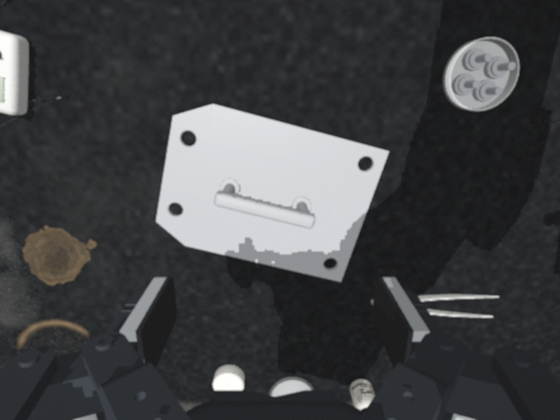

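Housing view: threads 0 to 3 at (364,136), (370,253), (177,184), (194,256), with the strap nearly upright at (281,247). Cover view: holes 0 to 3 at (365,163), (330,263), (188,138), (175,209), with the handle bar from (215,199) to (314,221).

```bash
cat >> h.py <<'E'
M=np.array([[-52,79],[52,79],[-34,-79],[34,-79]])/1000
def refine(im,uv,r,thr=None):
    g=cv2.cvtColor(im,cv2.COLOR_BGR2GRAY).astype(float);u,v=np.round(uv).astype(int)
    p=g[v-r:v+r+1,u-r:u+r+1];w=np.clip(np.median(p)*0.75-p,0,None)
    if p.size==0 or w.sum()==0: return np.array(uv,float)
    yy,xx=np.mgrid[-r:r+1,-r:r+1];return np.array([u+(w*xx).sum()/w.sum(),v+(w*yy).sum()/w.sum()])
def fit(P):
    a,b=M-M.mean(0),P-P.mean(0);yaw=np.arctan2((a[:,0]*b[:,1]-a[:,1]*b[:,0]).sum(),(a*b).sum())
    c,s=np.cos(yaw),np.sin(yaw);R=np.array([[c,-s],[s,c]]);t=P.mean(0)-R@M.mean(0)
    return t,yaw,P-(M@R.T+t)
E
python3 - <<'E'
from h import *
for k,uv,z,r in(('hou',[(364,136),(370,253),(177,184),(194,256)],.06,7),('cov',[(365,163),(330,263),(188,138),(175,209)],.004,12)):
    f=np.load(k+'.npz');im,d,K,C=f['im'],f['d'],f['K'],f['C']
    px=np.array([refine(im,p,r) for p in uv]);P=np.array([onplane(K,C,p,z)[:2] for p in px])
    t,yaw,res=fit(P);print(k,px.round(1).tolist(),t.round(4),yaw.round(4),(res*1000).round(1).tolist())
    vv,uu=np.nonzero(d>0);X=(C[:3,:3]@(np.linalg.inv(K)@np.c_[uu,vv,np.ones(len(uu))].T*d[vv,uu])).T+C[:3,3]
    c,s=np.cos(yaw),np.sin(yaw);L=X.copy();L[:,:2]=(X[:,:2]-t)@np.array([[c,-s],[s,c]])
    if k=='hou':
        fl=(abs(L[:,0])<.065)&(abs(L[:,1])<.09)&(L[:,2]>.05);print('flange z',np.median(L[fl&(L[:,2]<.066),2]))
        m=(abs(L[:,0])<.06)&(abs(L[:,1])<.02)&(L[:,2]>.068);m=np.nonzero(m)[0]
        o=np.argsort(L[m,2])[::max(1,len(m)//30)]
        print(len(m));print((L[m[o]]*1000).round(0).tolist())
    else:
        m=(abs(L[:,0])<.02)&(abs(L[:,1])<.05)&(L[:,2]>.025);B=L[m];print('bar',len(B),np.percentile(B,[2,50,98],axis=0).round(4).tolist())
        m=(abs(L[:,0])<.05)&(abs(L[:,1])<.07)&(L[:,2]<.02);print('plate',np.median(L[m,2]))
E
```

```text
hou [[363.4, 136.7], [369.8, 252.8], [176.6, 184.0], [193.9, 256.1]] [0.4677 0.2012] 0.1379 [[0.1, -0.3], [0.1, -0.2], [0.0, 0.2], [-0.2, 0.4]]
flange z 0.05993599738066799
4939
[[30.0, 8.0, 69.0], [20.0, 6.0, 101.0], [15.0, -4.0, 122.0], [-25.0, -8.0, 273.0], [-22.0, 14.0, 273.0], [-24.0, -4.0, 274.0], [-24.0, 5.0, 274.0], [-23.0, 10.0, 275.0], [-23.0, 13.0, 275.0], [-22.0, 17.0, 276.0], [-25.0, -0.0, 276.0], [-26.0, -15.0, 277.0], [-23.0, 13.0, 277.0], [-27.0, -16.0, 278.0], [-26.0, 0.0, 278.0], [-25.0, -0.0, 279.0], [-24.0, 15.0, 279.0], [-26.0, -1.0, 279.0], [-26.0, -10.0, 279.0], [-23.0, 7.0, 280.0], [-24.0, 11.0, 280.0], [-26.0, -11.0, 280.0], [-23.0, 18.0, 281.0], [-25.0, 6.0, 281.0], [-25.0, 3.0, 281.0], [-24.0, 8.0, 281.0], [-27.0, -8.0, 282.0], [-26.0, -5.0, 282.0], [-29.0, -14.0, 283.0], [-34.0, -18.0, 285.0], [-35.0, -20.0, 287.0]]
cov [[364.9, 163.2], [329.7, 263.0], [187.9, 138.0], [175.3, 208.7]] [ 0.4681 -0.1725] -0.2528 [[0.1, -0.0], [-0.3, -0.2], [0.2, 0.1], [0.0, 0.1]]
bar 12879 [[-0.0198, -0.0494, 0.0442], [-0.0101, -0.0353, 0.2306], [0.0087, 0.0487, 0.2548]]
plate 0.004931988526842679
```

```bash
cat >> h.py <<'E'
HT=np.array([0.4677,0.2012]);HY=0.1379
def hw(x,y,z):
    c,s=np.cos(HY),np.sin(HY);return np.array([HT[0]+c*x-s*y,HT[1]+s*x+c*y,z])
E
python3 - <<'E'
from h import *
def step(X,Z,v=.12):
    ctrl.movel(hw(X,0,Z),max_speed=v)
    s=get_state();return np.array(s['contact_force']),np.array(s['tcp_pos'])
ctrl.close_gripper(20)
ctrl.movep(hw(.055,0,.15),quat(HY))
print(step(.055,.09),get_state()['time'])
f0=np.array(get_state()['contact_force'])
for th in np.arange(1.25,.05,-.15):
    s=np.interp(th,[.2,1],[.054,.047])
    X=.038-s*np.cos(th)+.006*np.sin(th);Z=.05+s*np.sin(th)+.006*np.cos(th)
    f,p=step(X+.011,Z);print(round(th,2),(f-f0).round(1),p.round(4))
X=.038-.054+.011
for Z in np.arange(.058,.0515,-.001):
    f,p=step(X,Z,.03);print(round(Z,4),(f-f0).round(1),p.round(4))
    if abs((f-f0)[2])>15: break
ctrl.pause(.2)
print(get_state()['time'],get_state()['contact_force'])
E
```

```text
(array([ 0.67195118, -0.1028382 , -0.26739431]), array([0.52262094, 0.20837137, 0.0903814 ])) 8.1083
1.25 [-1.3 -0.   0.4] [0.5075 0.2069 0.0976]
1.1 [-0.5  0.3 -0.4] [0.5004 0.2058 0.0947]
0.95 [-1.   0.3  0.9] [0.4935 0.2048 0.0919]
0.8 [-0.5  0.1 -0.4] [0.4866 0.2038 0.089 ]
0.65 [-0.   0.4  1. ] [0.48   0.2028 0.0849]
0.5 [-0.7 -0.5  0.6] [0.4741 0.202  0.0797]
0.35 [-1.2 -0.1  0. ] [0.4689 0.2013 0.0735]
0.2 [-0.4  0.9 -0.4] [0.4648 0.2007 0.0665]
0.058 [-1.3  0.   0.4] [0.4624 0.2004 0.0577]
0.057 [-0.9 -0.5  0.8] [0.4627 0.2005 0.0569]
0.056 [-0.5 -0.8  1. ] [0.4628 0.2006 0.0561]
0.055 [-3.8 -0.8 11. ] [0.4628 0.2006 0.0558]
0.054 [-5.6 -1.7 20.2] [0.4628 0.2006 0.0555]
11.7917 [-4.3292734  -1.66131575 20.09173477]
```

```bash
python3 - <<'E'
from h import *
ctrl.movel(hw(-.012,0,.2),max_speed=.25);ctrl.pause(.2)
K,C=wcam();im,d=vision.grab_frame('wrist');cv2.imwrite('pics/shut.png',im);np.savez('shut',im=im,d=d,K=K,C=C)
px=[]
for m in M: 
    p=proj(K,C,hw(m[0],m[1],.06));px.append(refine(im,p,8))
P=np.array([onplane(K,C,p,.06)[:2] for p in px]);t,y,res=fit(P);print(np.round(px,1).tolist(),t.round(4),y.round(4),(res*1000).round(1).tolist())
for x in(.02,.005,-.008,-.02,-.03,-.036):
    u,v=np.round(proj(K,C,hw(x,0,.052))).astype(int);print(x,((C[:3,:3]@(d[v,u]*np.linalg.inv(K)@[u,v,1])+C[:3,3])*1000).round(1))
CY=-.2528
for sg in(1,-1):
    for n,p,y in(('up',[.4681,-.1725,.15],CY),('g',[.4681,-.1725,.0233],CY),('pl',hw(0,0,.0933),HY),('plup',hw(0,0,.17),HY)):
        q=ctrl.ik(np.array(p),quat(y+sg*np.pi/2));print(sg,n,None if q is None else np.round(q,2).tolist())
print(get_state()['time'])
E
```

```text
[[371.8, 150.2], [360.3, 266.0], [179.1, 171.8], [186.0, 246.7]] [0.468  0.2009] 0.1341 [[-0.3, -0.4], [0.4, -0.8], [0.1, 0.3], [-0.2, 0.8]]
0.02 [487.4 204.3  52.4]
0.005 [470.6 201.9  57.3]
-0.008 [458.6 200.3  55.4]
-0.02 [448.1 198.8  51.8]
-0.03 [437.9 197.4  50.9]
-0.036 [430.9 196.4  55.8]
1 up [0.97, 0.57, -1.03, 1.94, 0.59, 0.98, 2.56]
1 g [0.51, 0.61, -0.31, 2.07, 0.36, 0.51, 2.83]
1 pl [-0.11, 0.53, -0.5, 1.98, 0.37, 0.72, 2.44]
1 plup [-0.08, 0.43, -0.54, 1.89, 0.27, 0.9, 2.53]
-1 up [0.03, 0.43, 0.39, 1.95, -0.22, 0.81, 0.29]
-1 g [0.12, 0.62, 0.28, 2.07, -0.34, 0.49, 0.4]
-1 pl [-0.59, 0.5, 0.2, 1.99, -0.15, 0.67, -0.16]
-1 plup [-0.6, 0.4, 0.21, 1.9, -0.11, 0.86, -0.2]
12.775
```

View pics/shut.png

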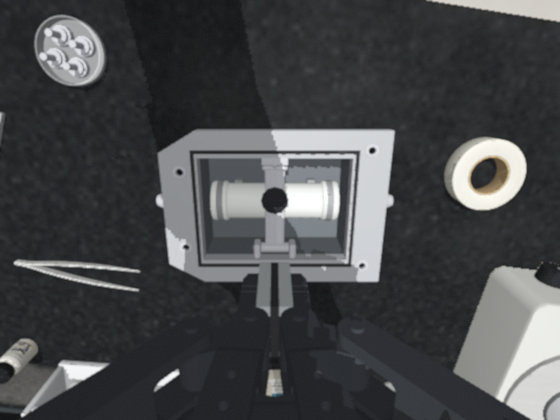

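The strap is level across the cartridge with its pad at (275,200), so it is shut. The view of the threads agrees with the earlier fit. Now grasp the cover, using the −90° option, which keeps the wrist well inside its range.

```bash
python3 - <<'E'
from h import *
Q=quat(-.2528-np.pi/2);c=np.array([.4681,-.1725])
ctrl.movep(np.r_[c,.15],Q);ctrl.ungrasp()
ctrl.movel(np.r_[c,.0233],max_speed=.15)
print(get_state()['contact_force'])
ctrl.close_gripper(70);s=get_state();print(s['width'],s['gripper_force'],s['tcp_pos'])
ctrl.movel(np.r_[c,.19],max_speed=.12);ctrl.pause(.3)
s=get_state();print(s['width'],s['gripper_force'],s['contact_force'],s['time'])
ctrl.movep(hw(0,0,.16),quat(.136-np.pi/2));ctrl.pause(.4)
K,C=wcam();im,d=vision.grab_frame('wrist');cv2.imwrite('pics/hover.png',im);np.savez('hover',im=im,d=d,K=K,C=C)
s=get_state();print(s['width'],s['tcp_pos'],s['eef_rot'],quat(.136-np.pi/2),s['time'])
E
```

```text
[0.29597033 0.21457961 0.27354908]
0.01061437359669964 68.65081429481506 [ 0.468514   -0.17261019  0.02368617]
0.010289971765541757 68.1381618976593 [-0.9179936  -0.43985339 -3.72521649] 18.4583
0.010684762573187973 [0.46781752 0.20092153 0.1600324 ] [1.77069755e-05 6.57634134e-01 7.53337471e-01 5.31205538e-06] [0.         0.65742637 0.75351879 0.        ] 20.3083
```

View pics/hover.png

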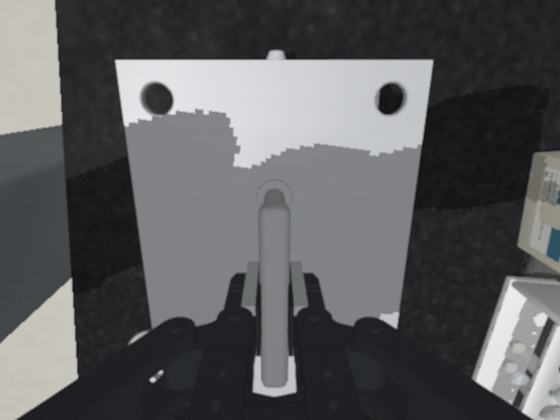

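Held plate from the wrist: hole 0 is at (157,98) and hole 1 at (391,98). The +y barb shows at (277,55). The plate looks level; I'll measure the in-hand pose.

```bash
cat >> h.py <<'E'
def plate(f):
    im,d,K,C=f['im'],f['d'],f['K'],f['C']
    vv,uu=np.mgrid[70:250:3,165:385:3].reshape(2,-1);ok=(d[vv,uu]>0)&((uu<225)|(uu>325));uu,vv=uu[ok],vv[ok]
    X=(C[:3,:3]@(np.linalg.inv(K)@np.c_[uu,vv,np.ones(len(uu))].T*d[vv,uu])).T+C[:3,3]
    A=np.c_[X[:,:2]-HT,np.ones(len(X))]
    k=np.ones(len(X),bool)
    for _ in range(4):
        a=np.linalg.lstsq(A[k],X[k,2],rcond=None)[0];e=abs(A@a-X[:,2]);k=e<max(.002,2*np.median(e))
    return a,np.median(e)
E
python3 - <<'E'
from h import *
f=np.load('hover.npz');a,e=plate(f);print('slopes',a,e)
K,C=f['K'],f['C']
for uv,m in(((157,98),M[0]),((391,98),M[1])):
    p=refine(f['im'],uv,24);
    z=a[2]+a[:2]@(hw(*m,0)[:2]-HT)
    X=onplane(K,C,p,z-.001);c,s=np.cos(.136),np.sin(.136);l=np.array([[c,s],[-s,c]])@(X[:2]-HT);print(p,z,l.round(4),(l-m).round(4))
E
```

```text
slopes [-0.00082594 -0.00124661  0.14135352] 0.0004433980678228838
[157.62385101  98.46204432] 0.14131639077680852 [-0.053   0.0795] [-0.001   0.0005]
[390.18324373  98.56292219] 0.1412134868508029 [0.0507 0.0794] [-0.0013  0.0004]
```

The plate is level, with its underside 23.7 mm below the TCP. Lower it to a 14 mm gap and look through the holes.

```bash
python3 - <<'E'
from h import *
ctrl.movel(hw(0,0,.0977),max_speed=.08);ctrl.pause(.4)
K,C=wcam();im,d=vision.grab_frame('wrist');np.savez('low',im=im,d=d,K=K,C=C)
print(get_state()['tcp_pos'],get_state()['time'],plate(dict(im=im,d=d,K=K,C=C)))
for i in(0,1): print(proj(K,C,hw(*M[i],.06)))
cr=[cv2.resize(im[70:130,u-30:u+30],(390,390),interpolation=cv2.INTER_CUBIC) for u in(157,391)]
cr=[np.clip(c.astype(float)*1.0,0,255).astype(np.uint8) for c in cr]
cv2.imwrite('pics/holes.png',np.hstack(cr))
E
```

```text
[0.46777244 0.20122166 0.09783756] 21.6833 (array([-0.00050935, -0.00107328,  0.07922294]), np.float64(0.00043502570904767335))
[171.30013563  99.63963912]
[380.93283212  99.33989763]
```

View pics/holes.png

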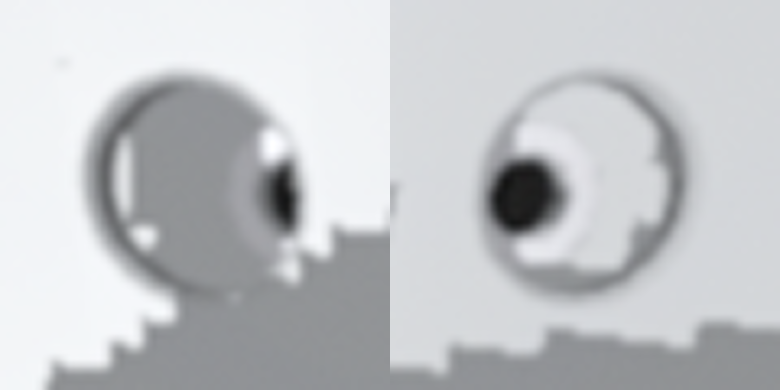

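Through each hole the thread shows: thread 0 at about (171.2,100) in hole 0 centred at (156.7,98.8), and thread 1 at about (381.8,100) in hole 1 centred at (390.7,98.8). The sideways shift is mostly parallax, so I'll compute the true offset and correct for it.

```bash
python3 - <<'E'
from h import *
f=np.load('low.npz');K,C=f['K'],f['C']
for h,t in(((156.7,98.8),(171.2,100)),((390.7,98.8),(381.8,100))):
    H=onplane(K,C,h,.0791);T=onplane(K,C,t,.06)
    c,s=np.cos(.136),np.sin(.136);R=np.array([[c,s],[-s,c]])
    print((R@(H[:2]-HT)*1000).round(2),(R@(T[:2]-HT)*1000).round(2),(R@(H-T)[:2]*1000).round(2))
print(mat(np.array(get_state()['eef_rot'])).round(4))
E
```

```text
[-53.19  79.74] [-52.22  78.73] [-0.98  1.01]
[50.55 79.8 ] [52.31 78.79] [-1.76  1.01]
[[-1.356e-01  9.908e-01  2.000e-04]
 [ 9.908e-01  1.356e-01  1.000e-04]
 [ 1.000e-04  3.000e-04 -1.000e+00]]
```

```bash
python3 - <<'E'
from h import *
ctrl.movel(hw(.00137,-.001,.0940),max_speed=.03);ctrl.pause(.5)
K,C=wcam();im,d=vision.grab_frame('wrist');s=get_state();print(s['tcp_pos'],s['contact_force'],s['time'],s['width'],plate(dict(im=im,d=d,K=K,C=C)))
cr=[cv2.resize(im[70:130,u-30:u+30],(390,390),interpolation=cv2.INTER_CUBIC) for u in(157,391)]
cv2.imwrite('pics/holes2.png',np.hstack(cr));np.savez('fin',K=K,C=C)
vision.grab_frame('top');im,_=vision.grab_frame('top');cv2.imwrite('pics/top2.png',cv2.resize(im[130:320,110:390],None,fx=2.8,fy=2.8))
E
```

```text
[0.4692044  0.20043193 0.09404605] [-0.40069395  0.12708283 -4.87780436] 22.5167 0.011063912197281076 (array([-0.00163432, -0.00131929,  0.07530997]), np.float64(0.0004258998924281804))
```

View pics/holes2.png

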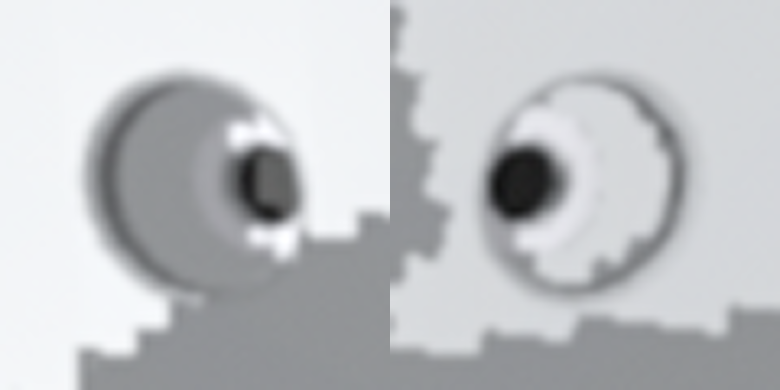

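View pics/top2.png

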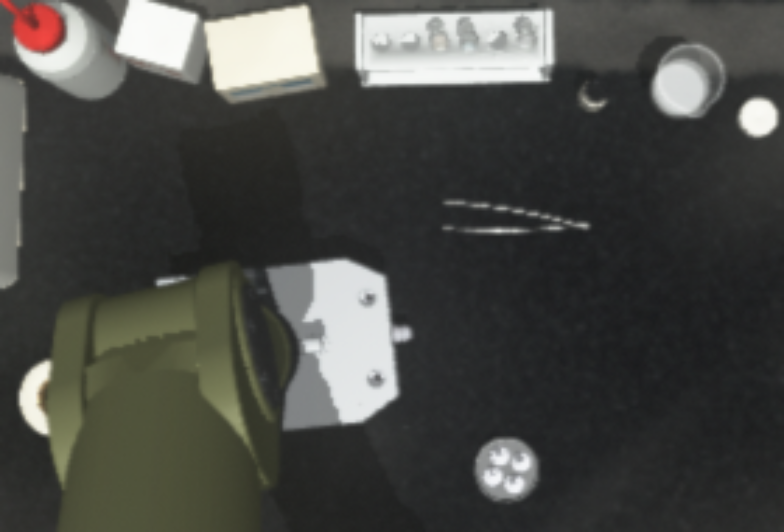

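Both near threads now sit symmetrically in their holes, at (168,98) and (381,98) against hole centres (157,99) and (391,99). In the top view the far holes also show their threads. The gap is about 10 mm, the plate is level and the bystanders are undisturbed, so I'm handing in.

```bash
python3 - <<'E'
from h import *
ctrl.pause(.3);print(ticket.close_job())
E
```

```text
the job is handed in; nothing more can be done
None
```

The strap is snapped shut, and I handed the job in at about 23 s with the plate still gripped, level and about 10 mm above the flange, near-end holes within about 1 mm of their threads by the wrist camera, far-end holes seen only in the top view; no verdict came back.

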